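# Gauge a leaning heater well and put the depth gauge away

## Task

Take the depth gauge out of its housing and lower its rod down the one empty well of the leaning heater block, along the well, until the rod stands on the bottom, so that the sliding stop on the rod is set to the well's depth; hold it on the bottom for about two seconds, without ramming it. Then, without shifting the stop, hang the gauge back in the hole on top of its housing, let go, and push the housing's front door fully shut so that its sprung tongue snaps in behind the strike. Do not disturb the other things on the bench.

Things in the scene. Friction and masses are not known exactly. Their poses are not given: they have to be found in the camera images.
- gauge: loose depth gauge, 176 mm long, about 0.26 kg. Origin at the foot of its rod; z runs up along the rod to the handle. Straight steel rod 12 mm diameter with a rounded foot, from 0 to 110 mm; flat disc 68 mm diameter from 110 to 116 mm; round black handle 24 mm diameter from 116 to 176 mm (grip it there, any yaw). At the start it hangs upright in the housing by its disc, which rests on the housing's top, near the middle of the hole
- gauge_foot (a point): the lowest point of the rod
- stop (a joint): round collar on the gauge's rod, 32 mm diameter, 14 mm high, free to be slid along the rod by a force of about 2.5 N and staying where it is left. Value in m = distance from the rod's foot up to the collar's underside, 0 to 0.096; starts at 0.025 to 0.045. It is wider than the well, so it stays on the block's face while the rod goes on down
- station: fixed heating station, white base 170 x 170 x 22 mm that carries the block, up to about 150 mm high. Origin at the centre of the underside, front faces its -x
- heater_block: fixed aluminium block 75 x 150 x 95 mm (its own x, y, z) on the station, leaning 30 degrees towards the station's front. Origin at the centre of its underside, its z axis is the axis of the well, pointing out of it, y along the row of wells. In the two outer places, 48 mm either side of the empty well, stand capped vials 23 mm wide that rise 18 mm above the block's face
- well_mouth (a point): centre of the mouth of the empty well, on the block's upper face, 95 mm along its z; the well is round, 20 mm wide, 80 mm deep, flat-bottomed, square to the face
- well_bottom (a point): centre of the bottom of the empty well, 15 mm along the block's z
- housing: fixed white gauge housing, 130 (x) x 150 (y) x 130 mm high, origin at the centre of the underside, front faces its -x and is closed by the door. The top plate is 12 mm thick; inside it is empty
- housing_hole (a point): centre of the round hole, 42 mm wide, in the housing's top face (130 mm high), where the gauge hangs; the stop on its rod passes it with 5 mm to spare all round
- door (a joint): front door of the housing, a flat panel 8 mm thick, reaching from 2 to 128 mm from its hinge axis, from 6 to 112 mm above the bench. Value in rad, 0 shut, grows as it opens towards the housing's -x; starts at 0.45 to 0.85, stays where it is left. A sprung steel tongue with a rounded nose stands out of its free edge; from about 0.13 rad on it rides over the strike (a round rib) and has to be pushed, with up to about 5 N near the free edge, then snaps in behind it
- tongue (a joint): the sprung tongue in the door's free edge, 16 mm thick, 44 mm high, its nose standing out 10 mm. Value in m: 0 fully out, grows to 0.008 as it is pushed in; about 0.003 while it passes over the strike, 0 again once it has snapped in
- door_hinge (a point): point on the door's upright hinge axis, 59 mm above the bench, on the housing's left (+y) edge, in the middle of the door's thickness; the shut door's outer face lies 4 mm in front of it (housing -x) and the door extends from it to the housing's -y
- door_edge (a point): point on the door's outer face, 105 mm from the hinge axis, 75 mm above the bench: a good place to push
- solvent_bottle: bystander: brown bottle 68 mm wide, 150 mm high, origin at the centre of its underside
- beaker: bystander: glass beaker 62 mm wide, 75 mm high, origin at the centre of its underside
- wrench: bystander: flat wrench 160 mm long, lying along its x, origin at its middle on the bench
- jar: bystander: white jar 60 mm wide, 75 mm high, origin at the centre of its underside
Mind the look-alikes: they are no part of the job. What is shaped like the gauge but green or purple is not meant.

How it is judged:
By the outcome, as a careful person would: the job done as asked, in the order asked, and still so for the second after the job is handed in, with the robot touching nothing.
It also fails if it takes over 72 s, if anything falls off the work surface, if the arm or the gripper's body presses on something with over 40 N, if the wrist force passes 120 N, or if a joint passes its speed limit or range.

## Robot

A 6-joint arm with a two-finger parallel gripper is mounted at the origin on the work surface. World frame = base frame: x ahead of the robot, y to its left, z up, the work surface at z = 0. Lengths are in m, angles in rad, forces in N, time in s.
With the tool pointing down it reaches from about 0.4 to 0.825 m from the base axis. Payload 7 kg.
Tool frame: the origin (TCP) lies at the very end of the fingers, on their centre line; the grasp point (between the pads) lies 19 mm behind it; z points along the fingers, x is the direction in which the jaws open and shut, and the axes are right-handed (so a half turn about z gives the same grasp; the last joint's range is limited). The gripper opens to 88 mm and grips with 3 to 60 N. Pads are 19 mm wide; open, the fingers measure 130 mm over their backs; the gripper's body (78 mm by 193 mm) begins 47 mm behind the grasp point.
Start: joints at [-0.99, 0.359, 0.012, 0, -1.224, -0.288], TCP at [0.195, -0.646, 0.227] pointing down, gripper open.
Joint ranges: [-3.07, 3.07], [-1.43, 2.12], [-1.02, 1.25], [-3.03, 1.67], [-3.05, -0], [-3.03, 3.03]. Speed limits (rad/s): [2.39, 2.39, 3.01, 3.14, 3.14, 3.14].

## Interface

Orientations are given as [roll, pitch, yaw] about the fixed x, y, z axes, in that order (R = Rz(yaw) Ry(pitch) Rx(roll)).
In Python, from station import telemetry, grab_frame, arm, regions_of, pinpoint gives the robot as it stands. The module is installed in compiled form; this text tells all that it offers.
- The arm moves only by the shell command python3 -m inch 'ROWS' [FORCE]. ROWS is text: rows parted by semicolons, each of 7 numbers parted by spaces: the opening, from 0 (shut) to 1 (fully open), then the shift along the world's x, y, z in cm, then the turn, a rotation vector about the world's x, y, z in degrees. A call has 1 to 12 rows; each row is the pose to reach, as a shift and turn from the pose measured when the call began; what a row does not reach only later rows make up. A row lasts 1/8 s, in which the tool goes at most 62.5 mm and 10.7 degrees, less where a joint would pass 70% of its speed; a pose out of reach is approached as far as the arm can. A call with a gripper value outside its range is refused whole. The fingers move at their own pace and stop on an object; FORCE is the grip in N (left out, the last holds). Time passes only in rows, so rows that repeat a pose let the fingers close. It gives the time, the measured TCP pose, the force and the opening at its end, in the units of the state.
- telemetry.get_state(): the state, without advancing time (a new reading comes with each control period).
- grab_frame(name): name is "side" or "top" or "wrist"; returns a dict with "pixels" (400x640x3 uint8, red, green, blue), "fx", "fy", "cx", "cy" (pixels), "R" (3x3) and "t" (3): a world point X has camera coordinates R X + t. Camera axes: x right, y down, z forward; pixel columns grow to the right and rows downward; lengths in m; the calibration is good to about 2 mm. A picture is of the moment at which its call begins. There is no depth.
- arm.job_done(): hands the job in, once; it reports no verdict.
Trained networks look in the newest picture that a camera, given by its name, has taken for a name from the list of things; names that differ only in an ending like _2 or _b are one class to them, and where a whole thing is asked for, a point or a joint stands for the part that bears it (a point fixed in the world has none). Each returns a list of dicts, best first, with "p" (0 to 1); they miss things now and then, are a little off and sometimes report something else, mostly with a low value. They report only what shows in the picture. A call takes as long as a camera call. They do not tell look-alikes from the thing itself.
- regions_of(camera, name): "pixels" (400x640 bool, what is visible of it) and "bbox" ([left, top, right, bottom] in pixels, round what is visible of it).
- pinpoint(camera, name): "location" ([column, row] in pixels: a listed point, or the origin of a listed thing).
The state is a dict: "t": time; "q": joint angles; "qd": joint speeds; "joint_efforts": joint torques, N m; "eef_pos": TCP position; "ee_rot": TCP orientation; "force": force on the tool from outside, world axes, zero at the start; "moment": the same for the moment, N m; "width": finger opening in m.
Only numpy, scipy, OpenCV 4.12 (cv2) and the standard library are available. Lean on these libraries where they do the work, as an engineer would, in place of code of your own. Each camera call takes 0.05 s, during which the arm holds its last target. There are 200 camera calls.

## Working session

There is one attempt and no reset: what is moved stays moved. The work goes in short steps, Python scripts to look and compute and a shell command to move; the robot and the scene stay as the last step left them, time stands still between calls to the robot, and variables do not carry over. Pictures are saved under pics/ and viewed, about 8 in all and at most 12, crops included, and the job is handed in when it is done.

```bash
mkdir -p pics; cat > h.py <<'E'
import numpy as np, cv2
from station import telemetry, grab_frame, arm, regions_of, pinpoint
def tri(obs):
    # obs: list of (frame,[u,v])
    A=[];b=[]
    for f,(u,v) in obs:
        R=np.array(f["R"]);t=np.array(f["t"])
        for r,c,p,fo in((0,f["cx"],u,f["fx"]),(1,f["cy"],v,f["fy"])):
            k=(p-c)/fo
            A.append(R[r]-k*R[2]);b.append(k*t[2]-t[r])
    A=np.array(A);b=np.array(b)
    x,*_=np.linalg.lstsq(A,b,rcond=None)
    return x,np.abs(A@x-b).max()
def onz(f,uv,z):
    R=np.array(f["R"]);t=np.array(f["t"]);c=-R.T@t
    d=R.T@np.array([(uv[0]-f["cx"])/f["fx"],(uv[1]-f["cy"])/f["fy"],1])
    return c+d*(z-c[2])/d[2]
def proj(f,X):
    p=np.array(f["R"])@np.array(X)+np.array(f["t"])
    return np.array([f["cx"]+f["fx"]*p[0]/p[2],f["cy"]+f["fy"]*p[1]/p[2]])
def save(f,n,crop=None,s=1):
    im=f["pixels"][:,:,::-1]
    if crop: im=im[crop[1]:crop[3],crop[0]:crop[2]]
    cv2.imwrite("pics/"+n,cv2.resize(im,None,fx=s,fy=s,interpolation=cv2.INTER_CUBIC))
E
python3 - <<'E'
from h import *
np.set_printoptions(precision=4,suppress=True)
fs={c:grab_frame(c) for c in("side","top","wrist")}
for c in fs:
    print(c,"cam at",-np.array(fs[c]["R"]).T@np.array(fs[c]["t"]))
    for n in("gauge","gauge_foot","well_mouth","well_bottom","heater_block","station","housing","housing_hole","door_hinge","door_edge","solvent_bottle","beaker","wrench","jar"):
        print(c,n,[(np.round(d["location"],1).tolist(),round(d["p"],2)) for d in pinpoint(c,n)[:4]])
im=np.vstack([fs["side"]["pixels"],fs["top"]["pixels"]])
cv2.imwrite("pics/a.png",cv2.resize(im[:,:,::-1],(480,600)))
save(fs["side"],"side.png",None,1.25);save(fs["top"],"top.png",None,1.25)
print(telemetry.get_state())
E
```

```text
side cam at [0.0239 0.9629 0.8862]
side gauge [([393.9, 182.5], 0.7), ([305.1, 199.8], 0.63)]
side gauge_foot [([321.1, 184.0], 0.79), ([392.2, 181.2], 0.63), ([302.8, 196.3], 0.56)]
side well_mouth [([276.4, 257.3], 0.85), ([263.9, 270.2], 0.27)]
side well_bottom [([267.2, 275.0], 0.67), ([275.7, 255.6], 0.18)]
side heater_block [([265.5, 269.5], 0.82)]
side station [([274.7, 290.6], 0.88)]
side housing [([358.3, 199.0], 0.76)]
side housing_hole [([355.1, 163.5], 0.92)]
side door_hinge [([368.6, 203.0], 0.6)]
side door_edge [([396.2, 196.5], 0.67), ([269.5, 266.6], 0.59)]
side solvent_bottle [([254.7, 226.3], 0.74)]
side beaker [([268.1, 267.6], 0.62)]
side wrench [([380.8, 265.2], 0.89)]
side jar [([434.5, 187.3], 0.62)]
top cam at [ 0.4394 -0.0705  1.0761]
top gauge [([357.9, 152.6], 0.9), ([433.8, 222.1], 0.71), ([379.9, 196.2], 0.67), ([393.8, 158.1], 0.63)]
top gauge_foot [([390.3, 157.6], 0.87), ([358.4, 153.7], 0.83), ([433.5, 218.2], 0.79), ([385.5, 190.9], 0.54)]
top well_mouth [([213.4, 200.3], 0.87), ([356.2, 218.0], 0.44)]
top well_bottom [([226.7, 187.5], 0.83), ([228.0
[... 498 characters left out ...]
e []
wrist gauge_foot []
wrist well_mouth []
wrist well_bottom []
wrist heater_block []
wrist station []
wrist housing []
wrist housing_hole []
wrist door_hinge []
wrist door_edge []
wrist solvent_bottle []
wrist beaker []
wrist wrench []
wrist jar []
{'t': 2.25, 'q': array([-0.9899,  0.3586,  0.0119, -0.    , -1.2241, -0.2881]), 'qd': array([ 0.0004,  0.0027,  0.    , -0.0004,  0.0011, -0.0002]), 'joint_efforts': array([ -0.0029, -58.2363,  29.3281,   7.0021,   0.0123,  -0.    ]), 'eef_pos': array([ 0.1948, -0.6462,  0.2266]), 'ee_rot': array([ 3.1416, -0.    ,  1.8635]), 'force': array([ 0.3642, -0.0738,  0.0831]), 'moment': array([-0.005 ,  0.0087,  0.0132]), 'width': 0.08736282629418125}
```

View pics/side.png

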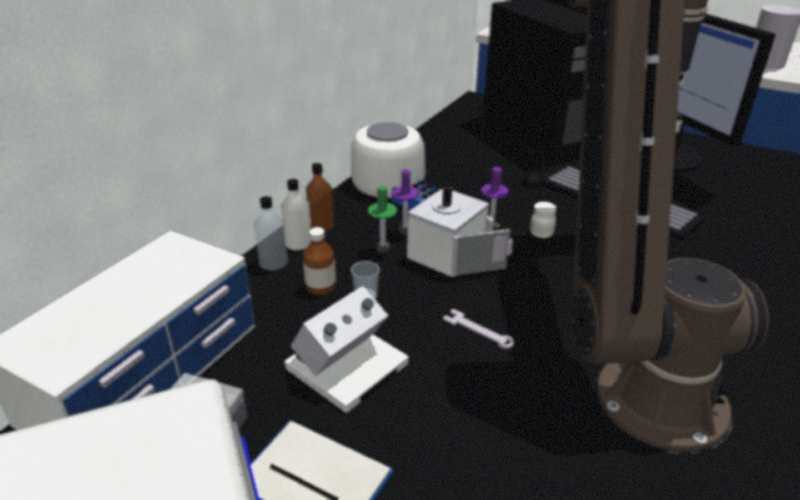

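View pics/top.png

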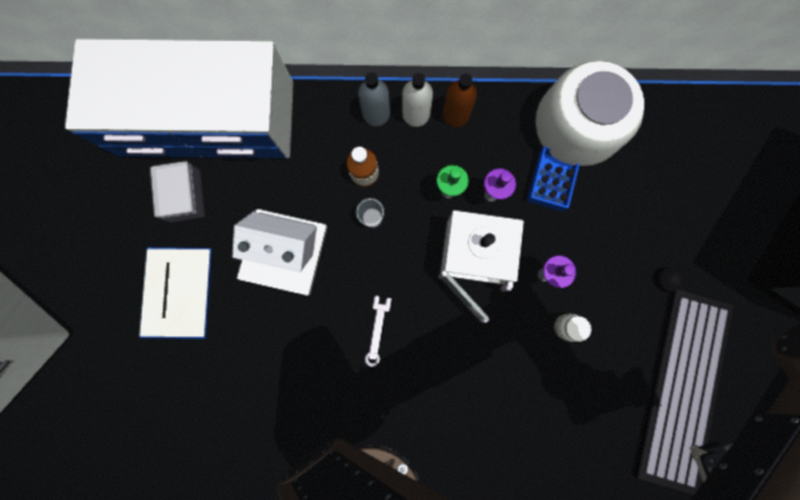

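The side view shows the housing at about (445,230) in the 800-px picture, with the black-handled gauge at (447,197). The leaning block is at (340,325), with vials at its ends and the empty well at (347,319). In the top view the gauge handle is at (488,240), the well at (268,249), and the door swung to (465,297).

Look-alikes are the green gauge (top 452,180) and the purple ones (500,183) and (560,270). None of these is the target. The black one hanging in the housing fits the description.

```bash
python3 - <<'E'
from h import *
np.set_printoptions(precision=4,suppress=True)
s=grab_frame("side");t=grab_frame("top")
P=lambda c,n:pinpoint(c,n)
for n,a,b in(("hole",[355.1,163.5],[384.6,190.2]),("mouth",[276.4,257.3],[213.4,200.3]),("bottom",[267.2,275],[226.7,187.5]),("block",[265.5,269.5],[226.9,184.4]),("station",[274.7,290.6],[227.7,202.8]),("hinge",[368.6,203],[356,219.6]),("edge",[396.2,196.5],[382.8,249.5]),("housing",[358.3,199],[379.1,201.2]),("bottle",[254.7,226.3],[289.5,141.4]),("beaker",[290,236],[295.4,175.1]),("wrench",[380.8,265.2],[301.7,264.4]),("jar",[434.5,187.3],[451.4,257.7])):
    print(n,*tri([(s,a),(t,b)]))
print("hole top z.13",onz(t,[384.6,190.2],.13),onz(s,[355.1,163.5],.13))
for c,f,n in(("top",t,"station"),("top",t,"housing"),("top",t,"heater_block"),("top",t,"door"),("side",s,"heater_block")):
    r=regions_of(c,n)
    for d in r[:2]:
        q,_=cv2.findContours(d["pixels"].astype(np.uint8),0,2);q=max(q,key=cv2.contourArea)
        e=cv2.approxPolyDP(q,4,True)[:,0]
        print(c,n,round(d["p"],2),e.tolist(),cv2.minAreaRect(q))
for n,cr in(("c1.png",(340,140,440,270)),("c2.png",(175,155,275,245))):
    save(t,n,cr,4)
a=cv2.resize(t["pixels"][160:245,180:270,::-1],(360,340),interpolation=2);b=cv2.resize(t["pixels"][160:260,340:450,::-1],(374,340),interpolation=2)
cv2.imwrite("pics/both.png",np.hstack([a,b]))
E
```

```text
hole [ 0.574  -0.2351  0.1387] 0.0019665835131387754
mouth [0.5493 0.219  0.1202] 0.002210012905408898
bottom [0.5932 0.2059 0.037 ] 0.0012234842168196147
block [0.6001 0.2024 0.0492] 0.0014689286204679908
station [0.5592 0.213  0.0044] 0.0063514728516377295
hinge [ 0.498  -0.1681  0.0626] 0.005247386964396639
edge [ 0.4273 -0.2368  0.0681] 0.007362088267816147
housing [ 0.5592 -0.2401  0.0143] 0.0017878254634282054
bottle [0.7464 0.0322 0.0141] 0.006332567811001111
beaker [0.6428 0.0122 0.0064] 0.004582472815427452
wrench [ 0.377  -0.0113 -0.0039] 0.003096054697960038
jar [ 0.3901 -0.4584 -0.0104] 0.007253379222283585
hole top z.13 [ 0.5771 -0.2359  0.13  ] [ 0.5784 -0.2496  0.13  ]
top station 0.62 [[192, 176], [187, 187], [191, 222], [245, 235], [260, 181], [208, 168]] ((219.91177368164062, 199.8529510498047), (71.54800415039062, 58.9361572265625), 14.03624439239502)
top housing 0.91 [[363, 169], [351, 221], [389, 257], [363, 223], [399, 226], [407, 232], [414, 222], [419, 177]] ((383.3401184082031, 213.60682678222656), (62.822940826416016, 86.08234405517578), 6.483074188232422)
t
[... 158 characters left out ...]
68253326416016), 13.324530601501465)
top heater_block 0.46 [[293, 159], [285, 170], [300, 181], [306, 166]] ((295.5, 170.0), (22.0, 21.0), 90.0)
top door 0.61 [[356, 220], [378, 251], [389, 257]] ((371.9792175292969, 238.97735595703125), (49.57361602783203, 7.3715410232543945), 47.48955535888672)
side heater_block 0.7 [[291, 230], [245, 257], [234, 272], [251, 300], [296, 269], [307, 255]] ((270.115478515625, 263.27850341796875), (39.63130569458008, 76.49763488769531), 54.090274810791016)
side heater_block 0.66 [[290, 230], [246, 257], [228, 290], [276, 328], [325, 289], [298, 267], [307, 251]] ((275.7439270019531, 281.8049011230469), (75.90045166015625, 88.2381820678711), 51.34019088745117)
```

View pics/both.png

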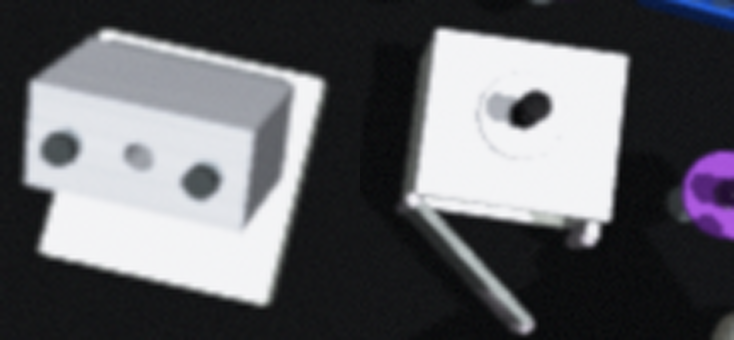

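The crop confirms it: a black handle at crop (537,105), standing in the white housing's hole. The door is open, with its strike at (590,232). The empty well is the small light hole at (138,155), between two dark vial caps.

```bash
python3 - <<'E'
from h import *
np.set_printoptions(precision=4,suppress=True)
t=grab_frame("top")
k=3.4;B=lambda x,y,z:onz(t,(340+(x-360)/k,160+y/k),z)
A=lambda x,y,z:onz(t,(180+x/4,160+y/4),z)
print("handle top",B(537,105,.196),"bot",B(522,115,.136),"hole ctr",B(514,115,.136))
c=[B(435,30,.13),B(628,57,.13),B(608,220,.13),B(412,197,.13)];print(np.array(c))
for i,j in((0,1),(3,2)): d=c[i]-c[j];print("h yaw",np.degrees(np.arctan2(-d[0],d[1])))
print("door end",B(525,325,.112),"hinge",B(412,203,.112))
b=[A(323,78,.022),A(268,302,.022),A(42,250,.022)];print(np.array(b))
d=b[0]-b[1];print("st yaw",np.degrees(np.arctan2(d[1],d[0])),"mouth",A(138,156,.137),A(138,156,.125))
d=b[2]-b[1];print("st yaw",np.degrees(np.arctan2(-d[0],d[1])))
E
python3 -m inch '1 0 0 6 0 0 0;1 5 5 13 0 0 -8;1 10 11 13 0 0 -15;1 15 16 13 0 0 -20;1 20 22 13 0 0 -25;1 26 28 13 0 0 -31;1 31 34 13 0 0 -31;1 35 38 13 0 0 -31;1 36 40 13 0 0 -31;1 36 40 13 0 0 -31'
python3 - <<'E'
from h import *
f=grab_frame("wrist");save(f,"w1.png")
for n in("gauge","housing_hole","door_edge","door_hinge"):
    print(n,[(np.round(d["location"],1),round(d["p"],2)) for d in pinpoint("wrist",n)[:3]])
E
```

```text
handle top [ 0.5659 -0.2428  0.196 ] bot [ 0.5667 -0.2428  0.136 ] hole ctr [ 0.5666 -0.2366  0.136 ]
[[ 0.6342 -0.1765  0.13  ]
 [ 0.6141 -0.3277  0.13  ]
 [ 0.4866 -0.3089  0.13  ]
 [ 0.503  -0.158   0.13  ]]
h yaw -7.57091092448763
h yaw -6.206705438212114
door end [ 0.4057 -0.247   0.112 ] hinge [ 0.4995 -0.1597  0.112 ]
[[0.6214 0.1111 0.022 ]
 [0.4567 0.1457 0.022 ]
 [0.4929 0.3108 0.022 ]]
st yaw -11.848084914760866 mouth [0.5488 0.2103 0.137 ] [0.5502 0.2138 0.125 ]
st yaw -12.343913464659993
t: 3.9
eef_pos: [0.5559, -0.2444, 0.3569]
ee_rot: [3.141, -0.0, 1.323]
force: [0.9, -1.4, -0.1]
width: 0.0875
gauge [(array([315.5, 245.3]), 0.96), (array([373.6, 237.3]), 0.95), (array([318.3, 170.9]), 0.84)]
housing_hole []
door_edge []
door_hinge [(array([366.5, 111.7]), 0.73)]
```

View pics/w1.png

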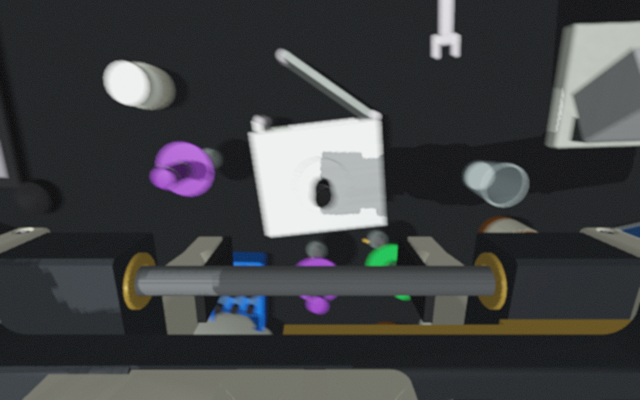

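The wrist view shows the housing, the black handle at (322,193) and the open door from (375,115) to (280,53). I'll check my handle estimate against this view.

```bash
python3 - <<'E'
from h import *
np.set_printoptions(precision=4,suppress=True)
f=grab_frame("wrist");p=f["pixels"]
print("cam",-f["R"].T@f["t"])
for z in(.136,.196): print(proj(f,[.566,-.243,z]))
g=p[168:225,295:350].astype(int).max(2)<60
ys,xs=np.nonzero(g);print(xs.min()+295,xs.max()+295,ys.min()+168,ys.max()+168,len(xs))
for r in range(168,225,3): 
    x=np.nonzero(g[r-168])[0]; print(r,(x.min()+295,x.max()+295) if len(x) else None)
print("door top pts",onz(f,(375,117),.112),onz(f,(280,53),.112), "housing corners",[onz(f,c,.13) for c in((250,134),(382,119),(386,222),(268,236))])
E
```

```text
cam [ 0.4867 -0.2282  0.5133]
[318.4639 183.4627]
[319.2112 195.7295]
312 331 178 206 462
168 None
171 None
174 None
177 None
180 (np.int64(315), np.int64(326))
183 (np.int64(313), np.int64(328))
186 (np.int64(312), np.int64(329))
189 (np.int64(313), np.int64(329))
192 (np.int64(312), np.int64(330))
195 (np.int64(312), np.int64(331))
198 (np.int64(312), np.int64(331))
201 (np.int64(313), np.int64(330))
204 (np.int64(315), np.int64(328))
207 None
210 None
213 None
216 None
219 None
222 None
door top pts [ 0.5081 -0.1577  0.112 ] [ 0.4114 -0.2498  0.112 ] housing corners [array([ 0.4901, -0.3067,  0.13  ]), array([ 0.5114, -0.1534,  0.13  ]), array([ 0.6364, -0.1726,  0.13  ]), array([ 0.618 , -0.3224,  0.13  ])]
```

```bash
python3 -m inch '0.7 1.1 0.3 -5 0 0 0;0.7 1.1 0.3 -10 0 0 0;0.7 1.1 0.3 -15 0 0 0;0.7 1.1 0.3 -19 0 0 0;0.7 1.1 0.3 -21.4 0 0 0;0.7 1.1 0.3 -21.4 0 0 0;0 1.1 0.3 -21.4 0 0 0;0 1.1 0.3 -21.4 0 0 0;0 1.1 0.3 -21.4 0 0 0;0 1.1 0.3 -21.4 0 0 0;0 1.1 0.3 -21.4 0 0 0' 50
```

```text
t: 5.58
eef_pos: [0.5659, -0.2433, 0.1432]
ee_rot: [3.141, -0.0, 1.323]
force: [-0.1, 3.3, 3.2]
width: 0.0231
```

```bash
python3 -m inch '0 0 0 2 0 0 0;0 0 0 5 0 0 0;0 0 0 9 0 0 0;0 0 0 13 0 0 0;0 0 0 16 0 0 0;0 0 0 17 0 0 0;0 0 0 17 0 0 0' 50
python3 - <<'E'
from h import *
f=grab_frame("side");save(f,"s2.png",(300,90,420,220),4)
E
```

```text
t: 6.45
eef_pos: [0.5657, -0.2431, 0.3125]
ee_rot: [3.141, -0.001, 1.323]
force: [-0.2, -0.2, -2.0]
width: 0.0233
```

```bash
python3 -m inch '0 -2 5 0 0 0 0;0 -3 11 0 0 0 0;0 -4 17 0 0 0 0;0 -5 23 -1 0 0 0;0 -6 29 -2 -1 -5 0;0 -7 35 -3 -3 -13 0.5;0 -8 41 -4 -5 -22 1;0 -9 46 -4.5 -6.5 -29.3 1.7;0 -9.5 47.4 -4.5 -6.5 -29.3 1.7;0 -9.5 47.4 -4.5 -6.5 -29.3 1.7;0 -9.5 47.4 -4.5 -6.5 -29.3 1.7'
python3 - <<'E'
from h import *
np.set_printoptions(precision=4,suppress=True)
from scipy.spatial.transform import Rotation as Ro
fs={c:grab_frame(c) for c in("side","top","wrist")}
st=telemetry.get_state();p=st["eef_pos"];R=Ro.from_euler("xyz",st["ee_rot"]).as_matrix()
print("q",st["q"]);foot=p+R[:,2]*.123;print("tcp",p,"axis",-R[:,2],"foot",foot)
for c in fs:
    print(c,"foot pred",proj(fs[c],foot),"disc",proj(fs[c],foot-R[:,2]*.11))
    for n in("gauge_foot","well_mouth","well_bottom"):
        print(c,n,[(np.round(d["location"],1).tolist(),round(d["p"],2)) for d in pinpoint(c,n)[:4]])
a=cv2.resize(fs["side"]["pixels"][185:315,215:335,::-1],(480,520),interpolation=2)
b=cv2.resize(fs["wrist"]["pixels"][:,:,::-1],(480,300))
b=np.vstack([b,np.zeros((220,480,3),np.uint8)]);c=cv2.resize(fs["top"]["pixels"][150:240,170:280,::-1],(269,220),interpolation=2);b[300:,:269]=c
im=np.hstack([a,b]);cv2.imwrite("pics/m.png",cv2.resize(im,(800,433)))
E
```

```text
t: 7.88
eef_pos: [0.5044, 0.2044, 0.291]
ee_rot: [2.705, -0.004, 1.411]
force: [-0.6, 0.1, -3.4]
width: 0.0236
q [ 0.9956 -0.1078 -0.66    0.5161 -0.8966 -3.0299]
tcp [0.5048 0.204  0.2918] axis [-0.4187  0.0628  0.9059] foot [0.5563 0.1963 0.1804]
side foot pred [279.1697 230.677 ] disc [293.7284 201.5193]
side gauge_foot [([391.8, 181.2], 0.81), ([276.6, 228.9], 0.75)]
side well_mouth []
side well_bottom [([269.7, 269.8], 0.6)]
top foot pred [215.1271 194.0002] disc [197.7699 208.7151]
top gauge_foot [([358.6, 153.6], 0.95), ([431.9, 219.9], 0.92), ([216.1, 194.3], 0.78), ([395.4, 158.1], 0.75)]
top well_mouth [([211.5, 201.1], 0.69)]
top well_bottom [([223.9, 188.1], 0.78)]
wrist foot pred [313.7914 196.0949] disc [313.4715 243.895 ]
wrist gauge_foot [([118.9, 221.3], 0.68), ([58.6, 226.7], 0.5)]
wrist well_mouth [([334.3, 154.3], 0.77)]
wrist well_bottom [([326.4, 152.2], 0.95)]
```

View pics/m.png

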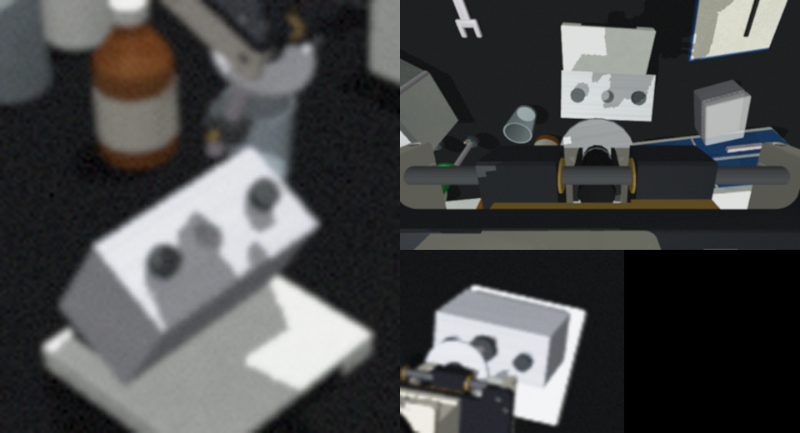

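The panels show the gauge held and leaning over the block, with the empty well between the two vial caps (wrist about (331,154), side (276.5,255.6)). The last joint reached its -3.03 limit, so the tilt stopped short. The gauge is round, so I can turn the tool about its own axis. I'll work out a better well pose and that turn.

```bash
cat > w.py <<'E'
from h import *
from scipy.spatial.transform import Rotation as Ro
np.set_printoptions(precision=4,suppress=True)
def pose():
    st=telemetry.get_state();return np.array(st["eef_pos"]),Ro.from_euler("xyz",st["ee_rot"]).as_matrix(),st
def go(foot,w,psi,delta,L=.123):
    "shift cm, rotvec deg to put foot at foot with axis w, jaw turned delta deg from block y"
    p,R,st=pose()
    x=np.array([-np.sin(psi),np.cos(psi),0]);x=Ro.from_rotvec(w*np.radians(delta)).apply(x)
    z=-w;T=np.column_stack([x,np.cross(z,x),z])
    return (foot+w*L-p)*100,Ro.from_matrix(T@R.T).as_rotvec(degrees=True)
E
python3 - <<'E'
from w import *
fs={c:grab_frame(c) for c in("side","top","wrist")};s,t,w=fs["side"],fs["top"],fs["wrist"]
print("f",s["fx"],t["fx"],w["fx"])
m=[(s,(276.4,256.5)),(t,(212.5,200.7)),(w,(332,154))]
for o in(m,m[:2],m[1:],[m[0],m[2]]): print("mouth",*tri(o))
M=tri(m)[0]
for f,u in m: print(proj(f,M)-u)
# vial caps
for n,a,b,c in(("L",(264,262.4),None,None),):pass
print("foot tri",*tri([(s,(276.6,228.9)),(t,(216.1,194.3))]),*tri([(s,(274.7,290.6)),(t,(227.7,202.8))]))
# wrist: corners of block face / base
W=lambda x,y,z:onz(w,((x-400)*1.6,y*1.6),z)
print("base front corners",W(562,24,.022),W(655,28,.022))
d=W(562,24,.022)-W(655,28,.022);print(np.degrees(np.arctan2(d[0],-d[1])))
psi=np.radians(-12.5);wv=np.array([-.5*np.cos(psi),-.5*np.sin(psi),.866])
for dl in(45,60): print(dl,go(np.array([.550,.2135,.127])+wv*.045,wv,psi,dl))
E
```

```text
f 509.3255041268181 361.3779683909484 320.2699458995432
mouth [0.5488 0.2192 0.1248] 0.0031842231373021557
mouth [0.548  0.2203 0.124 ] 0.002436139884301136
mouth [0.5452 0.2171 0.133 ] 0.0007148501752087255
mouth [0.5532 0.2174 0.1207] 0.00022477016786404125
[ 1.0074 -0.3933]
[-0.0356 -1.2043]
[ 1.3876 -1.9556]
foot tri [0.5591 0.1951 0.1824] 0.0040565186826176935 [0.5592 0.213  0.0044] 0.0063514728516377295
base front corners [0.4566 0.1543 0.022 ] [0.4892 0.315  0.022 ]
-11.48908409537051
45 (array([-3.6876,  2.6569, -1.9999]), array([-21.6077,  -0.7315,  36.5481]))
60 (array([-3.6876,  2.6569, -1.9999]), array([-28.3249,   0.7185,  49.8876]))
```

```bash
python3 -m inch '0 -1 0.7 0 -4 0 9;0 -2 1.4 0 -9 0 17;0 -3 2.1 -0.5 -14 0 25;0 -3.7 2.7 -1 -19 0 33;0 -3.7 2.8 -1.5 -24 0 42;0 -3.7 2.8 -1.7 -24 0 42;0 -3.7 2.8 -1.7 -24 0 42'
cat > look.py <<'E'
import sys
from w import *
fs={c:grab_frame(c) for c in("side","top","wrist")}
p,R,st=pose();foot=p+R[:,2]*.123
print("q",st["q"],"tcp",p,"axis",-R[:,2],"foot",foot,"tilt",np.degrees(np.arccos(-R[2,2])),"head",np.degrees(np.arctan2(R[1,2],R[0,2])))
for c in fs:
    print(c,"foot pred",proj(fs[c],foot),"mouth pred",proj(fs[c],[.549,.2165,.126]))
    for n in("gauge_foot","well_mouth","well_bottom"):
        print(c,n,[(np.round(d["location"],1).tolist(),round(d["p"],2)) for d in pinpoint(c,n)[:4]])
a=cv2.resize(fs["side"]["pixels"][200:290,225:325,::-1],(500,450),interpolation=2)
b=cv2.resize(fs["wrist"]["pixels"][80:260,230:430,::-1],(300,270),interpolation=2)
b=np.vstack([b,cv2.resize(fs["top"]["pixels"][170:230,175:275,::-1],(300,180),interpolation=2)])
cv2.imwrite("pics/"+sys.argv[1],np.hstack([a,b]))
E
python3 look.py m2.png; python3 - <<'E'
from w import *
psi=np.radians(-12);wv=np.array([-.5*np.cos(psi),-.5*np.sin(psi),.866])
print(go(np.array([.549,.2165,.126])+wv*.045,wv,psi,50))
E
```

```text
t: 9.5
eef_pos: [0.4679, 0.2331, 0.2755]
ee_rot: [2.794, 0.392, 2.17]
force: [0.1, 1.0, -2.8]
width: 0.0236
q [ 1.1574 -0.1236 -0.7842  0.6602 -0.913  -2.4719] tcp [0.4681 0.2332 0.2758] axis [-0.4843  0.1042  0.8687] foot [0.5276 0.2204 0.169 ] tilt 29.693830426142792 head -12.14045350092979
side foot pred [284.25   244.2407] mouth pred [277.9704 255.0344]
side gauge_foot [([281.7, 241.2], 0.95), ([390.0, 180.7], 0.66)]
side well_mouth [([277.4, 256.8], 0.73)]
side well_bottom [([268.2, 269.7], 0.92)]
top foot pred [206.3303 205.8107] mouth pred [213.3596 199.3913]
top gauge_foot [([390.5, 155.9], 0.8), ([359.7, 153.5], 0.78), ([205.8, 206.3], 0.63), ([431.8, 219.9], 0.62)]
top well_mouth [([215.3, 202.6], 0.55)]
top well_bottom [([224.0, 188.1], 0.59)]
wrist foot pred [314.3689 195.5563] mouth pred [316.6023 183.303 ]
wrist gauge_foot [([107.3, 39.0], 0.62)]
wrist well_mouth [([317.7, 184.0], 0.8)]
wrist well_bottom [([316.5, 167.2], 0.64), ([312.9, 170.3], 0.55)]
(array([-0.1042,  0.0861, -0.401 ]), array([ 0.2722, -0.3684, -0.426 ]))
```

View pics/m2.png

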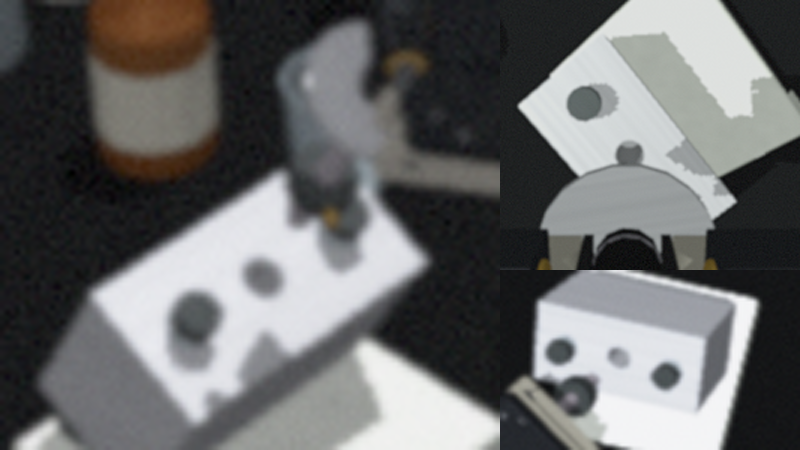

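```bash
python3 - <<'E'
from w import *
s,t,w=[grab_frame(c) for c in("side","top","wrist")]
m=[(s,(277.3,255.8)),(t,(214.4,199)),(w,(316.3,182.4))]
for o in(m,m[:2],m[1:],[m[0],m[2]]): print(*tri(o))
M=tri(m)[0]
for f,u in m: print(proj(f,M)-u)
psi=np.radians(-12);wv=np.array([-.5*np.cos(psi),-.5*np.sin(psi),.866])
for h in(.01,-.02,-.078): print(h,go(M+wv*h,wv,psi,50))
# collar/foot location in the wrist picture is hidden; segment rod in side crop by hand:
save(s,"s3.png",(255,205,325,265),10)
p,R,_=pose();ft=p+R[:,2]*.123
for k in(0,.03,.06,.11): print(k,(proj(s,ft-R[:,2]*k)-[255,205])*10)
E
```

```text
[0.5511 0.2155 0.1219] 0.0005453705347454596
[0.5511 0.2153 0.1218] 0.0005906813624710905
[0.5507 0.2153 0.1222] 0.00034993393937288175
[0.5514 0.2156 0.1218] 0.00017729903332522334
[0.2317 0.0744]
[-0.1442 -0.2056]
[-0.1202 -0.1361]
0.01 (array([ 1.8192, -0.3818, -3.8445]), array([ 0.2755, -0.3698, -0.4308]))
-0.02 (array([ 3.2864, -0.6937, -6.4425]), array([ 0.2755, -0.3698, -0.4308]))
-0.078 (array([  6.123 ,  -1.2966, -11.4653]), array([ 0.2755, -0.3698, -0.4308]))
0 [293.644  393.5657]
0.03 [337.8089 328.9262]
0.06 [383.787  261.6328]
0.11 [464.7606 143.1201]
```

View pics/s3.png

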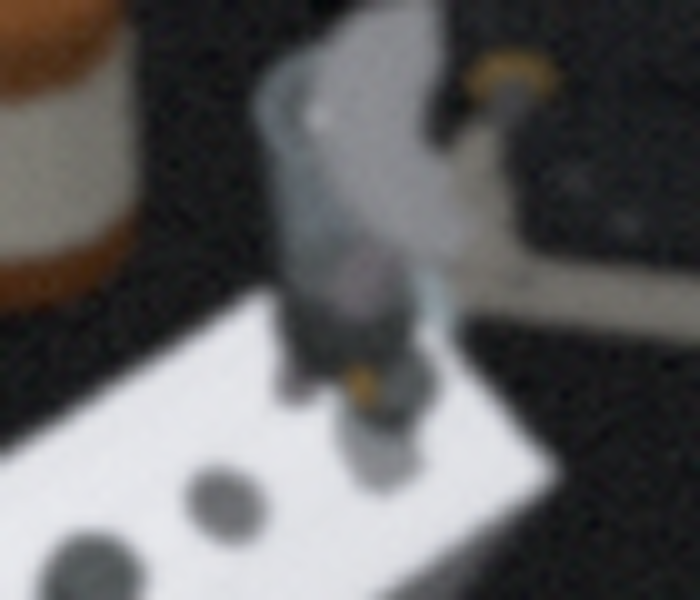

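The foot tip is at crop (293,398) against a prediction of (294,394), and the well is at (225,505). The three views agree, so I can insert.

```bash
python3 -m inch '0 0.9 -0.2 -1.9 0.3 -0.4 -0.4;0 1.82 -0.38 -3.84 0.3 -0.4 -0.4;0 1.82 -0.38 -3.84 0.3 -0.4 -0.4;0 2.1 -0.44 -4.3 0.3 -0.4 -0.4;0 2.4 -0.5 -4.9 0.3 -0.4 -0.4;0 2.7 -0.57 -5.4 0.3 -0.4 -0.4;0 2.7 -0.57 -5.4 0.3 -0.4 -0.4'
cat > chk.py <<'E'
from w import *
psi=np.radians(-12);wv=np.array([-.5*np.cos(psi),-.5*np.sin(psi),.866]);M=np.array([.5511,.2155,.1219])
p,R,st=pose();f=p+R[:,2]*.123
d=f-M;print("height over mouth mm",d@wv*1e3,"off-axis mm",(d-d@wv*wv)*1e3,"tilt",np.degrees(np.arccos(-R[2,2])),"F",st["force"],"Fax",np.array(st["force"])@wv,"M",st["moment"],"t",st["t"],st["width"])
E
python3 chk.py; python3 look.py m3.png | grep foot
```

```text
t: 11.12
eef_pos: [0.4949, 0.227, 0.2211]
ee_rot: [2.786, 0.393, 2.163]
force: [-1.1, -0.8, -2.6]
width: 0.0233
height over mouth mm -8.428678704199415 off-axis mm [-0.1345 -0.389  -0.0297] tilt 30.013238915614647 F [-1.0922 -0.7573 -2.5823] Fax -1.7808696227891687 M [ 0.3943  2.2128 -0.0177] t 11.125 0.02325429517274325
q [ 1.0455 -0.0454 -0.878   0.7944 -0.7294 -2.5568] tcp [0.4949 0.2274 0.2216] axis [-0.4897  0.1033  0.8657] foot [0.5552 0.2147 0.1151] tilt 30.03183591855274 head -11.906723294125698
side foot pred [276.3551 257.366 ] mouth pred [277.9704 255.0344]
side gauge_foot [([272.7, 256.8], 0.8), ([390.7, 181.9], 0.41)]
top foot pred [215.3371 197.5865] mouth pred [213.3596 199.3913]
top gauge_foot [([390.7, 161.5], 0.97), ([358.2, 155.1], 0.73), ([431.9, 219.6], 0.63), ([214.7, 196.4], 0.55)]
wrist foot pred [314.4593 195.7383] mouth pred [314.881  199.6529]
wrist gauge_foot [([80.0, 31.3], 0.69)]
```

View pics/m3.png

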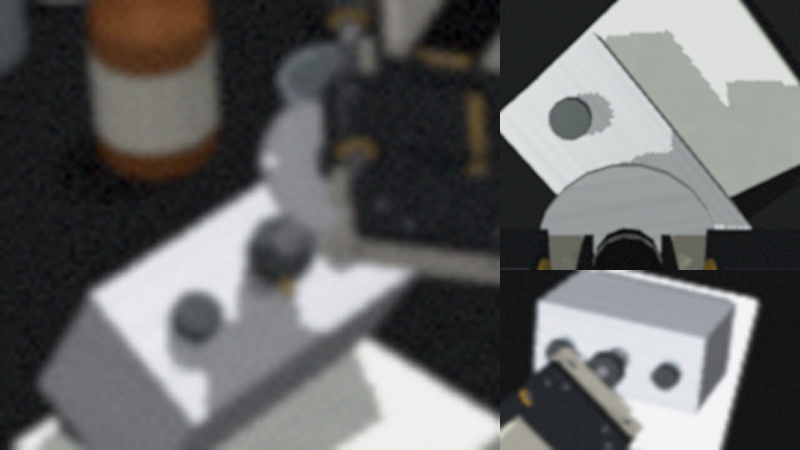

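The foot is about 8 mm into the well with no axial load, and the rod meets the hole in the side crop at (280,260). I'll continue down.

```bash
python3 -m inch '0 0.4 -0.09 -0.7 0 0 0;0 0.8 -0.17 -1.4 0 0 0;0 1.2 -0.25 -2.1 0 0 0;0 1.6 -0.34 -2.8 0 0 0;0 2.0 -0.42 -3.5 0 0 0;0 2.4 -0.5 -4.25 0 0 0;0 2.4 -0.5 -4.25 0 0 0';python3 chk.py
```

```text
t: 12.6
eef_pos: [0.519, 0.2217, 0.1782]
ee_rot: [2.787, 0.394, 2.163]
force: [-0.2, 0.3, -1.5]
width: 0.0232
height over mouth mm -57.89858829342219 off-axis mm [-0.2973 -0.6804 -0.0891] tilt 29.998189984306975 F [-0.2086  0.3336 -1.5312] Fax -1.1892977652390975 M [ 0.4471  2.2128 -0.075 ] t 12.6 0.023172412362730876
```

```bash
python3 -m inch '0 0.34 -0.07 -0.6 0 0 0;0 0.59 -0.13 -1.04 0 0 0;0 0.73 -0.16 -1.3 0 0 0;0 0.73 -0.16 -1.3 0 0 0';python3 chk.py
```

```text
t: 13.1
eef_pos: [0.5263, 0.2199, 0.1649]
ee_rot: [2.787, 0.393, 2.162]
force: [0.2, -0.5, -2.4]
width: 0.0228
height over mouth mm -73.20646309236598 off-axis mm [-0.5191 -0.9252 -0.1858] tilt 29.974974252029092 F [ 0.2047 -0.4536 -2.3825] Fax -2.2105101638018705 M [0.4982 2.2528 0.0182] t 13.1 0.022762624027849475
```

```bash
python3 -m inch '0 0.1 -0.02 -0.17 0 0 0;0 0.1 -0.02 -0.17 0 0 0';python3 chk.py;python3 -m inch '0 0.1 -0.02 -0.17 0 0 0;0 0.1 -0.02 -0.17 0 0 0';python3 chk.py
```

```text
t: 13.35
eef_pos: [0.5272, 0.2196, 0.1629]
ee_rot: [2.788, 0.393, 2.163]
force: [1.2, -0.0, -3.0]
width: 0.0236
height over mouth mm -75.36556908865845 off-axis mm [-0.7291 -0.9965 -0.296 ] tilt 29.957441044629864 F [ 1.1764 -0.0068 -3.017 ] Fax -3.188732604668667 M [ 0.5305  2.1564 -0.0108] t 13.35 0.02355454322119457
t: 13.6
eef_pos: [0.5282, 0.2194, 0.1612]
ee_rot: [2.788, 0.393, 2.163]
force: [-1.2, 0.8, -1.2]
width: 0.0234
height over mouth mm -77.36736283215747 off-axis mm [-0.6802 -0.9358 -0.2757] tilt 29.959529198193703 F [-1.212   0.7809 -1.1743] Fax -0.34305519301046583 M [ 0.3715  2.2609 -0.0798] t 13.6 0.023409199726676905
```

```bash
python3 -m inch '0 0.1 -0.02 -0.17 0 0 0;0 0.1 -0.02 -0.17 0 0 0';python3 chk.py
```

```text
t: 13.85
eef_pos: [0.5296, 0.22, 0.1611]
ee_rot: [2.785, 0.394, 2.163]
force: [-13.6, -0.9, 14.9]
width: 0.0235
height over mouth mm -78.08816547258218 off-axis mm [ 0.607  -0.0953  0.3503] tilt 30.075704038585222 F [-13.5983  -0.8538  14.8929] Fax 19.459087281861166 M [-0.5038  4.0798 -0.8373] t 13.85 0.023486469213953698
```

```bash
python3 -m inch '0 0.07 -0.015 -0.13 0 0 0;0 0.07 -0.015 -0.13 0 0 0';python3 chk.py
```

```text
t: 14.1
eef_pos: [0.5304, 0.2206, 0.1614]
ee_rot: [2.782, 0.394, 2.163]
force: [-16.6, -0.1, 15.4]
width: 0.0235
height over mouth mm -78.16258739940118 off-axis mm [1.6985 0.751  0.8651] tilt 30.190537759997298 F [-16.6334  -0.099   15.432 ] Fax 21.488767689162998 M [-0.6156  4.885  -0.9455] t 14.1 0.02350776065646801
```

The rod is on the bottom, at 78 mm by my estimate, with about 20 N on it. I'll ease to a light contact and hold for two seconds.

```bash
R='-'; python3 -m inch '0 -0.07 -0.05 -0.11 0 0 0;0 -0.07 -0.05 -0.11 0 0 0;0 -0.07 -0.05 -0.11 0 0 0;0 -0.07 -0.05 -0.11 0 0 0;0 -0.07 -0.05 -0.11 0 0 0;0 -0.07 -0.05 -0.11 0 0 0;0 -0.07 -0.05 -0.11 0 0 0;0 -0.07 -0.05 -0.11 0 0 0;0 -0.07 -0.05 -0.11 0 0 0;0 -0.07 -0.05 -0.11 0 0 0;0 -0.07 -0.05 -0.11 0 0 0;0 -0.07 -0.05 -0.11 0 0 0';python3 chk.py
```

```text
t: 15.6
eef_pos: [0.5297, 0.2203, 0.1612]
ee_rot: [2.78, 0.394, 2.163]
force: [-11.7, 0.3, 10.4]
width: 0.0228
height over mouth mm -77.9985493871504 off-axis mm [1.2355 0.5717 0.6252] tilt 30.260101155951794 F [-11.6797   0.3025  10.4245] Fax 14.771249544831079 M [-0.521   4.0359 -0.7446] t 15.6 0.02284483161264132
```

```bash
python3 -m inch '0 -0.04 -0.03 -0.09 0 0 0;0 -0.04 -0.03 -0.09 0 0 0;0 -0.04 -0.03 -0.09 0 0 0;0 -0.04 -0.03 -0.09 0 0 0;0 -0.04 -0.03 -0.09 0 0 0;0 -0.04 -0.03 -0.09 0 0 0;0 -0.04 -0.03 -0.09 0 0 0;0 -0.04 -0.03 -0.09 0 0 0;0 -0.04 -0.03 -0.09 0 0 0';python3 chk.py
```

```text
t: 16.73
eef_pos: [0.5294, 0.2201, 0.1611]
ee_rot: [2.779, 0.394, 2.162]
force: [-9.9, -0.8, 7.8]
width: 0.0236
height over mouth mm -77.93625485938813 off-axis mm [1.0437 0.424  0.5346] tilt 30.323209047141876 F [-9.942  -0.8157  7.8491] Fax 11.574944676961227 M [-0.4775  3.6587 -0.7144] t 16.725 0.02357315135057154
```

Contact lasted more than 2.5 s. Now I withdraw along the well.

```bash
python3 -m inch '0 -0.2 0 0.1 0 0 0;0 -0.6 0.06 0.8 0 0 0;0 -1.1 0.17 1.7 0 0 0;0 -1.7 0.3 2.75 0 0 0;0 -2.4 0.44 4 0 0 0;0 -3.1 0.59 5.2 0 0 0;0 -3.8 0.73 6.45 0 0 0;0 -4.6 0.9 7.9 0 0 0;0 -5.5 1.1 9.5 0 0 0;0 -6.2 1.25 10.7 0 0 0;0 -6.2 1.25 10.7 0 0 0';python3 chk.py
python3 - <<'E'
from w import *
p,R,st=pose();T=Ro.from_euler("xyz",[np.pi,0,1.323]).as_matrix()
print("shift",(np.array([.5659,-.2433,.32])-p)*100,"rot",Ro.from_matrix(T@R.T).as_rotvec(degrees=True))
s=grab_frame("side");ft=p+R[:,2]*.123;c=proj(s,ft);x,y=int(c[0])-35,int(c[1])-40;save(s,"s4.png",(x,y,x+70,y+60),10)
for k in(0,.08,.094,.11): print(k,(proj(s,ft-R[:,2]*k)-[x,y])*10)
E
```

```text
t: 18.1
eef_pos: [0.4672, 0.2333, 0.2687]
ee_rot: [2.777, 0.393, 2.163]
force: [0.0, -0.1, -2.2]
width: 0.0232
height over mouth mm 47.03411650886435 off-axis mm [ 0.005   0.8859 -0.1012] tilt 30.323465882059995 F [ 0.0247 -0.1396 -2.1903] Fax -1.9234000896711343 M [0.493  2.2934 0.0118] t 18.1 0.02316384253029325
shift [  9.8719 -47.6623   5.1297] rot [ 19.0339  24.9501 -51.045 ]
0 [359.5338 406.4003]
0.08 [485.7003 231.383 ]
0.094 [509.2224 198.7532]
0.11 [536.6719 160.6754]
```

View pics/s4.png

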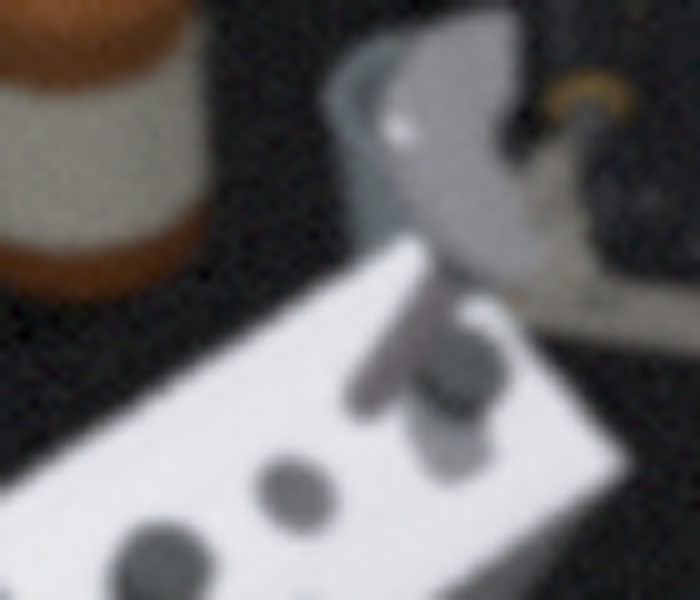

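The bare rod shows with its foot at (362,408), as predicted, and the collar is pushed up under the disc. I'll carry the gauge back over the housing.

```bash
python3 -m inch '0 0 0 4 0 0 0;0 0.5 -5 6 3 4 -8;0 1.5 -11 6 6 8 -16;0 3 -17 6 9 12 -25;0 4.5 -23 6 12 16 -33;0 6 -29 6 15.5 20.5 -42;0 7.5 -35 6 19 25 -51;0 8.5 -41 6 19 25 -51;0 9.5 -46 6 19 25 -51;0 9.9 -47.7 6 19 25 -51;0 9.9 -47.7 6 19 25 -51;0 9.9 -47.7 6 19 25 -51'
python3 - <<'E'
from w import *
p,R,st=pose();T=Ro.from_euler("xyz",[np.pi,0,1.323]).as_matrix();ft=p+R[:,2]*.123
print("shift",(np.array([.5659,-.2433,.32])-p)*100,"rot",Ro.from_matrix(T@R.T).as_rotvec(degrees=True),"foot",ft,st["force"])
s=grab_frame("side");t=grab_frame("top");w=grab_frame("wrist")
ch=[s["pixels"][95:215,300:420],t["pixels"][150:250,340:440],w["pixels"][90:250,240:400]]
cv2.imwrite("pics/r.png",np.hstack([cv2.resize(np.ascontiguousarray(c[:,:,::-1]),(n,n),interpolation=2) if 0 else cv2.copyMakeBorder(cv2.resize(c[:,:,::-1],(n,n),interpolation=2),0,400-n,0,0,0) for c,n in zip(ch,(400,200,200))]))
for n in("gauge_foot","housing_hole"):
  for c in("side","top"): print(n,c,[(np.round(d["location"],1).tolist(),round(d["p"],2)) for d in pinpoint(c,n)[:4]])
print("pred foot",proj(s,ft),proj(t,ft),"disc",proj(s,ft+[0,0,.11]),"hole",proj(s,[.5659,-.2415,.13]),proj(t,[.5659,-.2415,.13]),proj(w,[.5659,-.2415,.13]))
E
```

```text
t: 19.65
eef_pos: [0.566, -0.2435, 0.3275]
ee_rot: [-3.139, 0.001, 1.324]
force: [-0.4, -0.6, -2.2]
width: 0.0235
shift [-0.0106  0.0181 -0.7491] rot [-0.0032 -0.154  -0.0814] foot [ 0.5657 -0.2435  0.2045] [-0.4181 -0.5643 -2.197 ]
gauge_foot side [([388.4, 180.1], 0.82), ([325.1, 185.4], 0.75), ([357.6, 145.3], 0.58)]
gauge_foot top [([433.9, 221.1], 0.81)]
housing_hole side [([357.9, 164.8], 0.76), ([397.6, 195.0], 0.73), ([359.6, 140.7], 0.67)]
housing_hole top [([385.5, 192.9], 0.96)]
pred foot [359.2358 143.0964] [393.0188 190.505 ] disc [361.1209 107.7256] hole [357.6888 165.7065] [386.7586 194.4037] [314.97   178.4662]
```

View pics/r.png

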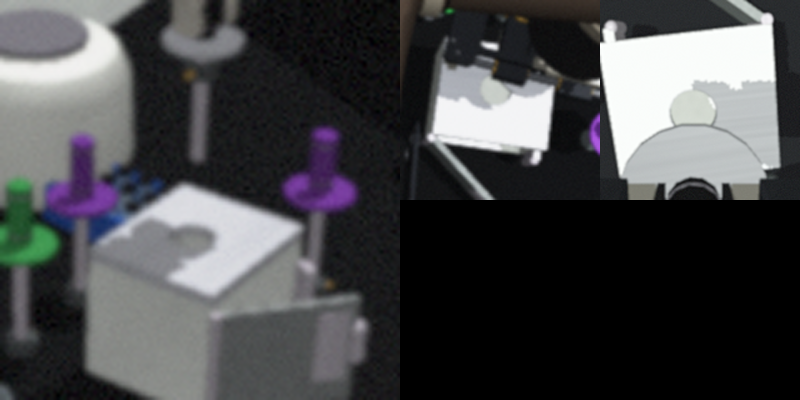

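The hole is now bare: side (357.6,166.4), wrist about (313.6,179). The rod hangs above it with its foot at side (359.7,143). The collar sits close under the disc.

```bash
python3 - <<'E'
from w import *
s=grab_frame("side");t=grab_frame("top");w=grab_frame("wrist")
m=[(s,(357.7,166.2)),(t,(386.7,194)),(w,(313.7,179.2))]
print(*tri(m),*tri([m[0],m[2]]))
for f,u in m: print(onz(f,u,.13))
E
```

```text
[ 0.567  -0.243   0.1271] 0.0011643320540425939 [ 0.567  -0.244   0.1268] 7.616341158994677e-05
[ 0.5646 -0.2389  0.13  ]
[ 0.567  -0.2414  0.13  ]
[ 0.5664 -0.2438  0.13  ]
```

```bash
python3 -m inch '0 0 0 -5 0 0 0;0 0 0 -10 0 0 0;0 0 0 -13 0 0 0;0 0 0 -14 0 0 0;0 0 0 -14 0 0 0'
python3 - <<'E'
from w import *
s=grab_frame("side");w=grab_frame("wrist")
a=cv2.resize(s["pixels"][125:195,315:405,::-1],(540,420),interpolation=2)
b=cv2.resize(w["pixels"][100:240,250:390,::-1],(260,260),interpolation=2)
cv2.imwrite("pics/r2.png",np.hstack([a,np.vstack([b,np.zeros((160,260,3),np.uint8)])]))
E
```

```text
t: 20.78
eef_pos: [0.5665, -0.244, 0.1884]
ee_rot: [-3.14, 0.001, 1.325]
force: [0.9, -0.5, -1.2]
width: 0.0231
```

View pics/r2.png

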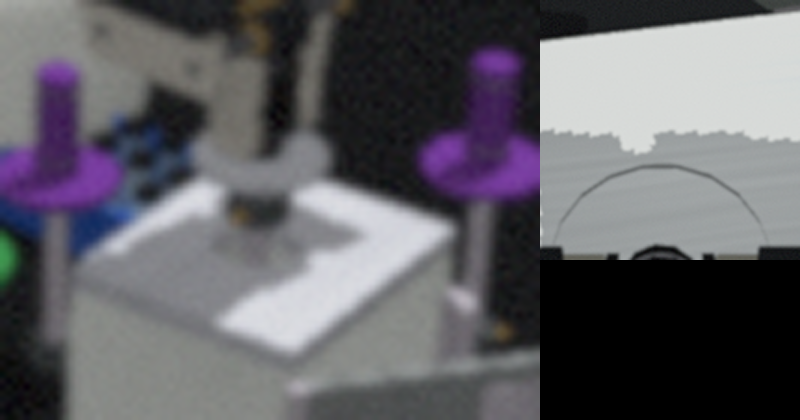

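The rod is in the hole, with the collar at (258,207) centred over it. Lower on.

```bash
python3 -m inch '0 0 0.05 -1 0 0 0;0 0 0.05 -1.5 0 0 0;0 0 0.05 -2 0 0 0;0 0 0.05 -2.5 0 0 0;0 0 0.05 -3 0 0 0;0 0 0.05 -3.6 0 0 0;0 0 0.05 -4.1 0 0 0;0 0 0.05 -4.1 0 0 0'
```

```text
t: 21.88
eef_pos: [0.567, -0.2436, 0.1482]
ee_rot: [-3.142, 0.001, 1.325]
force: [-0.3, -0.4, -3.2]
width: 0.0232
```

```bash
python3 -m inch '0 0 0 -0.2 0 0 0;0 0 0 -0.2 0 0 0'; python3 chk.py | tail -1 | grep -o 'F \[.*Fax'
```

```text
t: 22.12
eef_pos: [0.5669, -0.2436, 0.1461]
ee_rot: [-3.141, 0.001, 1.325]
force: [-0.2, 0.1, -2.0]
width: 0.0238
F [-0.1851  0.1457 -2.0211] Fax
```

No collar contact. Another small step.

```bash
python3 -m inch '0 0 0 -0.15 0 0 0;0 0 0 -0.15 0 0 0'
```

```text
t: 22.38
eef_pos: [0.5669, -0.2435, 0.1446]
ee_rot: [-3.141, 0.001, 1.325]
force: [0.2, 0.6, -3.6]
width: 0.0228
```

```bash
python3 -m inch '0 0 0 -0.12 0 0 0;0 0 0 -0.12 0 0 0'
```

```text
t: 22.62
eef_pos: [0.5669, -0.2436, 0.1435]
ee_rot: [-3.141, 0.001, 1.325]
force: [-0.3, -0.3, -2.5]
width: 0.0232
```

```bash
python3 -m inch '0 0 0 -0.1 0 0 0;0 0 0 -0.1 0 0 0'; python3 -m inch '0 0 0 -0.08 0 0 0;0 0 0 -0.08 0 0 0'
```

```text
t: 22.88
eef_pos: [0.5669, -0.2436, 0.1433]
ee_rot: [3.141, 0.001, 1.325]
force: [-2.4, 1.5, 5.0]
width: 0.0232
t: 23.12
eef_pos: [0.5669, -0.2436, 0.1433]
ee_rot: [3.141, 0.001, 1.325]
force: [-3.0, 3.0, 5.8]
width: 0.0231
```

The disc is seated at the same height as at the start, 0.1433 m. I'll release and rise.

```bash
python3 -m inch '0.4 0 0 0 0 0 0;0.7 0 0 0 0 0 0;0.7 0 0 0 0 0 0;0.7 0 0 0 0 0 0;0.7 0 0 1.5 0 0 0;0.7 0 0 4 0 0 0;0.7 0 0 7 0 0 0;0.7 0 0 10 0 0 0;0.7 -3 0 14 0 0 0;0 -9 0 17 0 0 0;0 -14 0 18 0 0 0;0 -14 0 18 0 0 0'
python3 - <<'E'
from w import *
s=grab_frame("side");t=grab_frame("top");w=grab_frame("wrist")
print("purple",onz(t,(448,216),.176),onz(t,(433,220),.0),pose()[0])
for c in("side","top","wrist"):
  for n in("gauge","door_hinge","door_edge"): print(c,n,[(np.round(d["location"],1).tolist(),round(d["p"],2)) for d in pinpoint(c,n)[:4]])
a=cv2.resize(w["pixels"][0:300,160:560,::-1],(533,400));b=cv2.resize(s["pixels"][120:220,320:410,::-1],(267,297),interpolation=2)
cv2.imwrite("pics/d.png",np.hstack([a,np.vstack([b,np.zeros((103,267,3),np.uint8)])]))
E
```

```text
t: 24.62
eef_pos: [0.4245, -0.2439, 0.3271]
ee_rot: [3.135, 0.001, 1.325]
force: [0.9, -0.4, -0.2]
width: 0.0374
purple [ 0.5067 -0.3856  0.176 ] [ 0.5075 -0.4019  0.    ] [ 0.4271 -0.2436  0.3242]
side gauge [([306.1, 203.0], 0.84), ([323.1, 187.7], 0.83), ([392.9, 181.4], 0.8)]
side door_hinge [([366.5, 204.7], 0.86)]
side door_edge [([397.3, 196.8], 0.88)]
top gauge [([383.9, 197.1], 0.71), ([390.0, 155.6], 0.7), ([357.5, 152.2], 0.6), ([290.5, 141.1], 0.53)]
top door_hinge []
top door_edge []
wrist gauge [([226.8, 234.4], 0.53)]
wrist door_hinge [([388.8, 204.3], 0.81)]
wrist door_edge [([321.5, 167.7], 0.85)]
```

View pics/d.png

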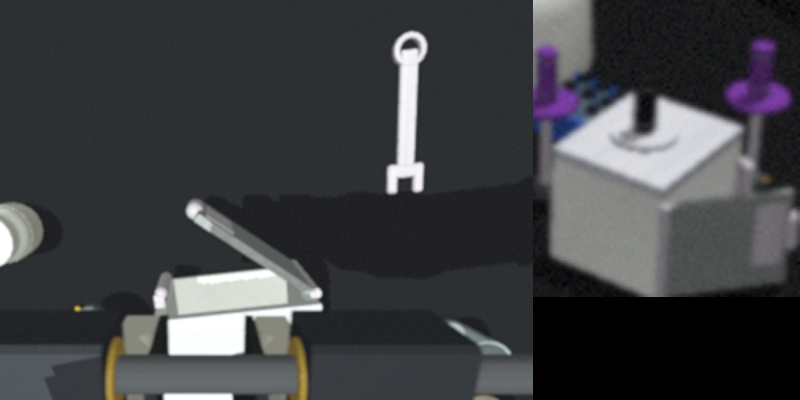

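The gauge hangs seated in the hole, with its disc flat on the top. The door is still open, from (317,296) to (193,210) in the wrist panel. That makes 12 pictures viewed, so from here I go by numbers. Next I work out the door arc.

```bash
cat > door.py <<'E'
from w import *
s=grab_frame("side");t=grab_frame("top");w=grab_frame("wrist")
print("hinge",*tri([(s,(366.5,204.7)),(w,(388.8,204.3)),(t,(356,219.6))]),"edge",*tri([(s,(397.3,196.8)),(w,(321.5,167.7))]))
print("top pts",onz(w,(397.8,222),.112),onz(w,(304.8,157.6),.112))
H=np.array([.504,-.158]);p,R,_=pose()
sh=np.radians(-97.3)   # shut direction of door
T=Ro.from_rotvec(np.radians(20)*np.array([np.sin(sh+np.pi/2),-np.cos(sh+np.pi/2),0]))*Ro.from_euler("xyz",[np.pi,0,np.radians(82.7)])
print("rot",Ro.from_matrix(T.as_matrix()@R.T).as_rotvec(degrees=True))
for ph in(.66,.55,.45,.35,.25,.18,.1,.05,0,-.03):
    a=sh-ph;u=np.array([np.cos(a),np.sin(a)]);n=np.array([np.cos(a-np.pi/2),np.sin(a-np.pi/2)])
    c=.009*np.cos(ph)+.021*abs(np.sin(ph))
    q=H+.085*u+n*(.004+c+(.025 if ph==.66 else 0))
    print(ph,"n",n,"tcp",q,"shift",(np.r_[q,.077]-p)*100)
E
python3 door.py
```

```text
hinge [ 0.4989 -0.1616  0.0616] 0.004706498897337347 edge [ 0.4282 -0.2329  0.0685] 0.0018925020325376019
top pts [ 0.506  -0.1585  0.112 ] [ 0.4031 -0.2483  0.112 ]
rot [ -3.6389 -19.641    6.7028]
0.66 n [-0.7057  0.7085] tcp [ 0.4092 -0.1833] shift [ -1.775    6.0317 -24.6185]
0.55 n [-0.7792  0.6268] tcp [ 0.4331 -0.21  ] shift [  0.6119   3.3557 -24.6185]
0.45 n [-0.8379  0.5459] tcp [ 0.4398 -0.2176] shift [  1.2851   2.5966 -24.6185]
0.35 n [-0.8882  0.4595] tcp [ 0.4475 -0.2245] shift [  2.053    1.9128 -24.6185]
0.25 n [-0.9296  0.3685] tcp [ 0.456  -0.2304] shift [  2.9065   1.3177 -24.6185]
0.18 n [-0.9531  0.3026] tcp [ 0.4624 -0.234 ] shift [  3.5488   0.9605 -24.6185]
0.1 n [-0.9743  0.2255] tcp [ 0.4702 -0.2374] shift [  4.3216   0.6175 -24.6185]
0.05 n [-0.9843  0.1765] tcp [ 0.4752 -0.2392] shift [  4.8225   0.4405 -24.6185]
0 n [-0.9919  0.1271] tcp [ 0.4803 -0.2407] shift [  5.3348   0.2934 -24.6185]
-0.03 n [-0.9953  0.0973] tcp [ 0.4822 -0.2413] shift [  5.5216   0.2321 -24.6185]
```

```bash
python3 -m inch '0 -1 3 0 -1 -7 2;0 -2 6 0 -2 -13 4;0 -3 7.5 -3 -3.6 -19.6 6.7;0 -3 7.5 -9 -3.6 -19.6 6.7;0 -3 7.5 -15 -3.6 -19.6 6.7;0 -3 7.5 -21 -3.6 -19.6 6.7;0 -3 7.5 -24.6 -3.6 -19.6 6.7;0 -3 7.5 -24.6 -3.6 -19.6 6.7;0 -3 7.5 -24.6 -3.6 -19.6 6.7' 20; python3 door.py | grep -v top
```

```text
t: 26.5
eef_pos: [0.4012, -0.1755, 0.084]
ee_rot: [2.805, -0.015, 1.448]
force: [0.0, 0.1, -0.3]
width: 0.0002
hinge [ 0.4763 -0.1486  0.0386] 0.05662454075181578 edge [ 0.3804 -0.1664  0.0976] 0.03170174854535113
rot [-0.9761 -0.4505 -0.3387]
0.66 n [-0.7057  0.7085] tcp [ 0.4092 -0.1833] shift [ 0.7479 -0.805  -0.772 ]
0.55 n [-0.7792  0.6268] tcp [ 0.4331 -0.21  ] shift [ 3.1347 -3.481  -0.772 ]
0.45 n [-0.8379  0.5459] tcp [ 0.4398 -0.2176] shift [ 3.8079 -4.2401 -0.772 ]
0.35 n [-0.8882  0.4595] tcp [ 0.4475 -0.2245] shift [ 4.5758 -4.9239 -0.772 ]
0.25 n [-0.9296  0.3685] tcp [ 0.456  -0.2304] shift [ 5.4293 -5.519  -0.772 ]
0.18 n [-0.9531  0.3026] tcp [ 0.4624 -0.234 ] shift [ 6.0716 -5.8762 -0.772 ]
0.1 n [-0.9743  0.2255] tcp [ 0.4702 -0.2374] shift [ 6.8444 -6.2192 -0.772 ]
0.05 n [-0.9843  0.1765] tcp [ 0.4752 -0.2392] shift [ 7.3453 -6.3963 -0.772 ]
0 n [-0.9919  0.1271] tcp [ 0.4803 -0.2407] shift [ 7.8576 -6.5433 -0.772 ]
-0.03 n [-0.9953  0.0973] tcp [ 0.4822 -0.2413] shift [ 8.0444 -6.6046 -0.772 ]
```

```bash
python3 -m inch '0 0.7 -0.8 -0.5 0 0 0;0 1.6 -1.8 -0.5 0 0 0;0 2.4 -2.7 -0.5 0 0 0;0 3.1 -3.5 -0.5 0 0 0;0 3.8 -4.2 -0.5 0 0 0;0 4.6 -4.9 -0.5 0 0 0;0 5.4 -5.5 -0.5 0 0 0;0 6.1 -5.9 -0.5 0 0 0;0 6.1 -5.9 -0.5 0 0 0'; python3 -m inch '0 0.2 -0.1 0 0 0 0;0 0.4 -0.2 0 0 0 0;0 0.6 -0.3 0 0 0 0;0 0.8 -0.36 0 0 0 0;0 1.0 -0.42 0 0 0 0;0 1.2 -0.48 0 0 0 0;0 1.2 -0.48 0 0 0 0'
```

```text
t: 27.78
eef_pos: [0.4634, -0.2344, 0.08]
ee_rot: [2.802, -0.016, 1.449]
force: [0.5, 0.6, -0.2]
width: 0.0004
t: 28.65
eef_pos: [0.4745, -0.239, 0.0794]
ee_rot: [2.804, -0.016, 1.449]
force: [-2.8, 2.7, -0.1]
width: 0.0005
```

```bash
python3 -m inch '0 0.15 -0.05 0 0 0 0;0 0.3 -0.1 0 0 0 0;0 0.45 -0.14 0 0 0 0;0 0.6 -0.17 0 0 0 0;0 0.6 -0.17 0 0 0 0'; python3 -m inch '0 0.2 -0.04 0 0 0 0;0 0.4 -0.07 0 0 0 0;0 0.4 -0.07 0 0 0 0'
```

```text
t: 29.28
eef_pos: [0.4794, -0.2407, 0.0791]
ee_rot: [2.805, -0.016, 1.448]
force: [-5.9, 2.1, 4.4]
width: 0.0003
t: 29.65
eef_pos: [0.4795, -0.2411, 0.0779]
ee_rot: [2.812, -0.017, 1.447]
force: [-16.4, 4.9, 14.2]
width: 0.0004
```

```bash
python3 -m inch '0 0.25 -0.04 0.05 0 0 0;0 0.45 -0.06 0.08 0 0 0;0 0.45 -0.06 0.08 0 0 0;0 0.45 -0.06 0.08 0 0 0'
python3 -m inch '0 -1 0.2 0 0 0 0;0 -3 0.5 0 0 0 0;0 -7 1 0 0 0 0;0 -10 2 3 0 0 0;0 -12 6 8 0 0 0;0 -14 11 14 0 0 0;0 -14 16 18 0 0 0;0 -14 20 18 0 0 0;0 -14 20 18 0 0 0'
python3 - <<'E'
from w import *
fs={c:grab_frame(c) for c in("side","top")}
H=np.array([.504,-.158]);sh=np.radians(-97.3)
for c,f in fs.items():
  for n in("door_edge","door_hinge","tongue","gauge","housing_hole"):
    print(c,n,[(np.round(d["location"],1).tolist(),round(d["p"],2)) for d in pinpoint(c,n)[:3]])
  for n in("door",):
    for d in regions_of(c,n)[:2]: print(c,n,d["bbox"],round(d["p"],2),d["pixels"].sum(),cv2.minAreaRect(np.argwhere(d["pixels"])[:,::-1].astype(np.float32)))
  for ph in(0,.05,.1,.15):
    a=sh-ph;u=np.r_[np.cos(a),np.sin(a),0];n=np.r_[np.cos(a-np.pi/2),np.sin(a-np.pi/2),0]
    print(c,ph,"edge pred",proj(f,np.r_[H,.075]+.105*u+.004*n),"top end",proj(f,np.r_[H,.112]+.128*u),"top hinge",proj(f,np.r_[H,.112]))
np.save("s_now.npy",fs["side"]["pixels"]);np.save("t_now.npy",fs["top"]["pixels"])
save(fs["side"],"e1.png",(325,120,415,220),5)
E
```

```text
t: 30.15
eef_pos: [0.4795, -0.2413, 0.0773]
ee_rot: [2.819, -0.018, 1.446]
force: [-17.4, 6.2, 15.4]
width: 0.0004
t: 31.28
eef_pos: [0.3399, -0.0396, 0.259]
ee_rot: [2.815, -0.022, 1.447]
force: [0.6, 0.4, -0.2]
width: 0.0004
side door_edge [([382.5, 186.7], 0.75), ([266.9, 265.2], 0.64)]
side door_hinge [([367.7, 204.5], 0.85)]Traceback (most recent call last):
  File "<stdin>", line 6, in <module>
ValueError: it knows: beaker, door_edge, door_hinge, gauge, gauge_foot, heater_block, housing, housing_hole, jar, solvent_bottle, station, well_bottom, well_mouth, wrench
```

```bash
python3 - <<'E'
from w import *
fs={c:grab_frame(c) for c in("side","top")}
save(fs["side"],"e2.png",(325,120,415,220),5)
H=np.array([.504,-.158]);sh=np.radians(-97.3)
for c,f in fs.items():
  for n in("door_edge","door_hinge","gauge","housing_hole"):
    print(c,n,[(np.round(d["location"],1).tolist(),round(d["p"],2)) for d in pinpoint(c,n)[:3]])
  for d in regions_of(c,"door_edge")[:2]: print(c,d["bbox"],round(d["p"],2),int(d["pixels"].sum()))
  for ph in(0,.05,.1,.15):
    a=sh-ph;u=np.r_[np.cos(a),np.sin(a),0];n=np.r_[np.cos(a-np.pi/2),np.sin(a-np.pi/2),0]
    print(c,ph,"edge pred",proj(f,np.r_[H,.075]+.105*u+.004*n),"top end",proj(f,np.r_[H,.112]+.128*u),"top hinge",proj(f,np.r_[H,.112]))
E
```

```text
side door_edge [([385.2, 186.4], 0.65)]
side door_hinge [([368.2, 204.7], 0.6)]
side gauge [([325.5, 187.1], 0.9), ([303.3, 199.0], 0.66), ([391.3, 185.9], 0.59)]
side housing_hole [([356.3, 169.0], 0.9)]
side [361.6, 172.6, 390.7, 217.7] 0.55 699
side 0 edge pred [383.5598 185.2664] top end [387.2466 171.1172] top hinge [364.305  189.4851]
side 0.05 edge pred [385.0151 185.8736] top end [389.076  171.7951] top hinge [364.305  189.4851]
side 0.1 edge pred [386.4247 186.5178] top end [390.8548 172.5179] top hinge [364.305  189.4851]
side 0.15 edge pred [387.7851 187.1978] top end [392.5788 173.2843] top hinge [364.305  189.4851]
top door_edge [([395.8, 225.3], 0.77)]
top door_hinge [([357.0, 222.4], 0.8), ([228.9, 203.0], 0.55)]
top gauge [([433.2, 217.4], 0.97), ([393.1, 156.1], 0.87), ([356.1, 153.2], 0.85)]
top housing_hole [([387.3, 191.7], 0.66)]
top [356.7, 215.0, 401.8, 230.6] 0.69 244
top 0 edge pred [390.9121 225.4617] top end [402.2815 224.5071] top hinge [354.6546 217.9966]
top 0.05 edge pred [390.5836 227.3301] top end [401.9665 226.8852] top hinge [354.6546 217.9966]
top 0.1 edge pred [390.1615 229.18  ] top end [401.5322 229.2452] top hinge [354.6546 217.9966]
top 0.15 edge pred [389.6467 231.0065] top end [400.9796 231.581 ] top hinge [354.6546 217.9966]
```

The viewer limit is reached. The measured door_edge pixels (side (382.5–385.2,186.5), top row 225.3) fit shut, with predictions of (383.6,185.3) and row 225.5. As a mechanical check I'll push again nearer the free edge and see whether the door gives any further.

```bash
python3 -m inch '0 1 -5 0 0 0 0;0 2 -10 0 0 0 0;0 3 -15 0 0 0 0;0 4 -20 0 0 0 0;0 6 -21.2 -5 0 0 0;0 8 -21.2 -10 0 0 0;0 10 -21.2 -15 0 0 0;0 11 -21.2 -18 0 0 0;0 12 -21.2 -18 0 0 0;0 12.8 -21.2 -18 0 0 0;0 12.8 -21.2 -18 0 0 0'
python3 -c "
from w import *
p,R,s=pose();print(p,s['force'])"
```

```text
t: 33.45
eef_pos: [0.4691, -0.2537, 0.0792]
ee_rot: [2.816, -0.017, 1.446]
force: [-0.7, 0.6, 0.7]
width: 0.0003
[ 0.4691 -0.2537  0.0792] [-0.6518  0.6013  0.6983]
```

```bash
python3 -m inch '0 0.4 -0.05 0 0 0 0;0 0.7 -0.1 0 0 0 0;0 0.7 -0.1 0 0 0 0'; python3 -m inch '0 0.2 -0.02 0 0 0 0;0 0.4 -0.04 0 0 0 0;0 0.4 -0.04 0 0 0 0'; python3 -m inch '0 0.2 -0.02 0.1 0 0 0;0 0.4 -0.04 0.2 0 0 0;0 0.5 -0.04 0.2 0 0 0;0 0.5 -0.04 0.2 0 0 0'
```

```text
t: 33.83
eef_pos: [0.4764, -0.2547, 0.0797]
ee_rot: [2.815, -0.017, 1.446]
force: [0.2, 1.1, -0.7]
width: 0.0004
t: 34.2
eef_pos: [0.4775, -0.2548, 0.0786]
ee_rot: [2.82, -0.018, 1.445]
force: [-9.0, 1.3, 7.0]
width: 0.0004
t: 34.7
eef_pos: [0.4776, -0.2548, 0.0786]
ee_rot: [2.829, -0.018, 1.443]
force: [-14.7, 1.6, 9.9]
width: 0.0005
```

The door stopped at x=0.4776, y=-0.2548 under 15 N. Together with the first contact this gives a face angle of 8.0°, against the housing's roughly 7.5°, so it is shut on a hard stop. Retreat, do a last check, hand in.

```bash
python3 -m inch '0 -1 0.2 0 0 0 0;0 -3 0.5 0 0 0 0;0 -7 1 0 0 0 0;0 -9 2 4 0 0 0;0 -11 6 9 0 0 0;0 -12 10 14 0 0 0;0 -12 14 17 0 0 0;0 -12 14 17 0 0 0'
python3 - <<'E'
from w import *
fs={c:grab_frame(c) for c in("side","top")}
for c,f in fs.items():
  for n in("door_edge","jar","wrench","beaker","solvent_bottle"): print(c,n,[(np.round(d["location"],1).tolist(),round(d["p"],2)) for d in pinpoint(c,n)[:1]])
t=fs["top"];g=t["pixels"][180:200,375:405].max(2)<60;ys,xs=np.nonzero(g);print("handle blob top",xs.mean()+375,ys.mean()+180,len(xs),"pred mid",proj(t,[.567,-.2435,.166]))
arm.job_done()
E
```

```text
t: 35.7
eef_pos: [0.3589, -0.1105, 0.2518]
ee_rot: [2.82, -0.023, 1.454]
force: [0.7, -0.3, -1.4]
width: 0.0004
side door_edge [([381.1, 185.6], 0.55)]
side jar [([431.9, 184.7], 0.76)]
side wrench [([381.5, 263.6], 0.58)]
side beaker [([293.1, 235.5], 0.79)]
side solvent_bottle [([254.6, 228.9], 0.89)]
top door_edge [([382.2, 199.1], 0.55)]
top jar [([452.6, 257.9], 0.82)]
top wrench [([302.3, 262.9], 0.77)]
top beaker [([294.6, 176.4], 0.77)]
top solvent_bottle [([290.7, 139.2], 0.67)]
handle blob top 390.030303030303 191.78787878787878 66 pred mid [390.0611 192.131 ]
the job is handed in; nothing more can be done
```

The job is done and handed in at about 36 s. I took the gauge from the housing, lowered it along the leaning well to the bottom and held it there for about 2.5 s. I then hung it back in the housing, let go and pushed the door shut. No verdict came back.

- **Well:** the rod stopped firmly about 78 mm down by my estimate of where the mouth is, against the nominal 80 mm. Contact peaked at about 22 N and eased to about 12 N. The foot was resting on the bottom, so the 2 mm gap is most likely error in the mouth position or slight slip in the grip.
- **Stop:** afterwards the collar sat close under the disc. I never measured its setting directly. The collar met no measurable resistance going back through the hole.
- **Gauge:** it seated at the same height as at the start (0.1433 m). The handle in the last top picture was within half a pixel of where it should be.
- **Door:** two pushes, about 18 N and 15 N along the push, both ended on a hard stop. The two contact points put the face at 8.0°, against about 7.5° for the housing. I could not see the tongue snap in, so I infer it from the force and the angle.
- **Checks that disagreed:** the last top-view door_edge detection (p 0.55) was implausible and looked like a false hit on the housing. The one before it fitted a shut door.
- **Picture limit:** the viewer refused a thirteenth picture, so the door was checked by numbers only.
- **Bystanders:** the bottle, beaker, wrench and jar were found within about 3 pixels of their starting positions. The exception is the beaker in the side view, where the network had missed it at the start, so I only had my own estimate to compare with.

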